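# Make the key-cutting machine ready: tray home, guard down

## Task

Make the key-cutting machine ready to run, using only pushes of the fingertips: first push its half-open swarf tray fully home, and after that push the raised yellow guard down until it is fully shut over the cutting wheels. Do not lift the tray, and leave the padlock, oil bottle, carton and screwdriver around the machine undisturbed.

Things in the scene. Friction and masses are not known exactly. Their poses are not given: they have to be found in the camera images.
- machine: orange and grey key-cutting machine, fixed. Origin: centre of its underside on the bench; x points from its front (tray side, nearest the robot) to its back. Base 260 x 260 mm, 52 mm high, front face at x = -130 mm. On its deck, clamps and wheels up to 128 mm high at x = -70 to +30 mm. Orange housing behind: x = +45 to +130 mm, full width, top 150 mm above the bench.
- tray_front (a point): middle of the outer face of the tray's plain blue front, 20 mm above the bench. Loose metal tray, 160 mm deep, 110 mm wide, 38 mm high, 0.25 to 0.45 kg, lying on the bench in a slot in the middle of the base's front (3 mm play each side). Starts 40 to 80 mm out; slides in along the machine's x.
- tray_stop (a point): fixed point on the machine where tray_front lies when the tray is fully home against its stop: 2 mm in front of the base's front face, 20 mm above the bench (machine frame x = -132 mm, y = 0).
- guard (a joint): angle of the yellow-framed clear guard in rad: 0 = fully shut, lying level over the cutting wheels; grows as it swings up and back. Starts at 0.7 to 1.1. Stiff friction hinge: it stays where it is left; pushing on it near its edge takes about 2 N.
- guard_hinge (a point): middle of the guard's hinge line, on its outer face, 158 mm above the bench at machine x = +40 mm; the hinge runs along the machine's y. The guard is a flat flap 170 mm wide, 5 mm thick, 100 mm long from the hinge towards the machine's front, with a 22 mm lip folded inwards (down when shut) along its free edge.
- guard_edge (a point): middle of the guard's free edge on its outer face (top when shut), 100 mm from the hinge; moves with the guard.
- padlock: bystander: brass padlock standing upright, 44 mm wide, 22 mm thick, 66 mm tall; origin centre of its underside. To be left alone.
- oil: bystander: green oil bottle with red cap, 42 mm across, 110 mm tall, upright; origin centre of its underside. To be left alone.
- blanks: bystander: small cardboard carton of key blanks with a green band, 55 x 75 mm, 40 mm tall; origin centre of its underside. To be left alone.
- driver: bystander: red-handled screwdriver lying on the bench beside the machine; origin on its underside. To be left alone.
Mind the look-alikes: they are no part of the job. Of the things that look like the part that bears tray_front, the smallest one is meant.

How it is judged:
By the outcome, as a careful person would: the job done as asked, in the order asked, and still so for the second after the job is handed in, with the robot touching nothing.
It also fails if it takes over 45 s, if anything falls off the work surface, if the arm or the gripper's body presses on something with over 40 N, if the wrist force passes 120 N, or if a joint passes its speed limit or range.

## Robot

A 6-joint arm with a two-finger parallel gripper is mounted at the origin on the work surface. World frame = base frame: x ahead of the robot, y to its left, z up, the work surface at z = 0. Lengths are in m, angles in degrees, forces in N, time in s.
With the tool pointing down it reaches from about 0.375 to 0.9 m from the base axis. Payload 3.1 kg.
Tool frame: the origin (TCP) lies between the finger pads; the fingertips stand 22 mm ahead of it and the grasp point (between the pads) lies 3 mm ahead of it; z points along the fingers, y is the line along which they close (so a half turn about z gives the same grasp; the last joint's range is limited). The gripper opens to 87 mm and grips with 3 to 60 N. Pads are 19 mm wide; open, the fingers measure 117 mm over their backs; the gripper's body (75 mm by 190 mm) begins 51 mm behind the grasp point.
Start: joints at [-78.868, 30.224, 82.088, -0, 67.689, -10.227], TCP at [0.228, -0.582, 0.245] pointing down, gripper open.
Joint ranges: [-176.69, 176.69], [-43.24, 126.21], [12.49, 139.97], [-82, 262], [0, 151.66], [-163.58, 163.58]. Speed limits (degrees/s): [159.86, 159.86, 180, 180, 180, 180].

## Interface

Orientations are given as a 3x3 rotation matrix whose columns are the frame's x, y, z axes.
In Python, from rig import bot, capture, search_frame, outline_of, spot_point gives the robot as it stands.
- The arm moves only by the tool jog_arm, never from a script. Its argument "rows" is text: rows parted by semicolons, each of 7 numbers parted by spaces: the opening, from 0 (shut) to 1 (fully open), then the shift along the tool's x, y, z as a fraction of full scale, then the turn, a rotation vector about the tool's x, y, z as a fraction of full scale. A call has 1 to 20 rows; each row is the pose to reach, as a shift and turn from the pose commanded when the call began, along the tool's axes at that moment; what a row does not reach only later rows make up. Full scale, the value 1, is 0.5 m for a shift and pi/4 rad for a turn. A row lasts 1/12 s, in which the tool goes at most 41.7 mm and 7.16 degrees, less where a joint would pass 70% of its speed; a pose out of reach is approached as far as the arm can. A call with a number of a shift or a turn outside -1 to 1 is refused whole. A call with a gripper value outside its range is refused whole. The fingers move at their own pace and stop on an object; the grip force is fixed at half the most. Time passes only in rows, so rows that repeat a pose let the fingers close. It gives the time, the measured TCP pose, the force, the opening and the grip force at its end, in the units of the state.
- bot.read_state(): the state, without advancing time (a new reading comes with each control period).
- capture(name): name is "scene" or "top" or "wrist"; returns a dict with "pixels" (480x640x3 uint8, red, green, blue), "fx", "fy", "cx", "cy" (pixels), "distortion" ([k1, k2, p1, p2, k3] as OpenCV has them; the pictures are not rectified), "R" (3x3) and "t" (3): a world point X has camera coordinates R X + t; the wrist camera has in their place "mount" (4x4, takes a point from camera to tool coordinates, whose origin is the TCP and whose axes are the flange's). Camera axes: x right, y down, z forward; pixel columns grow to the right and rows downward; lengths in m; the calibration is good to about 2 mm. A picture is of the moment at which its call begins: read the wrist's pose just before it. There is no depth.
- bot.hand_in(): hands the job in; it is judged then, once.
Trained networks look in a picture, given as the dict that the camera call returned (one of the last four; its "shot" number tells which), for a name from the list of things; names that differ only in an ending like _2 or _b are one class to them, and where a whole thing is asked for, a point or a joint stands for the part that bears it (a point fixed in the world has none). Each returns a list of dicts, best first, with "conf" (0 to 1); they miss things now and then, are a little off and sometimes report something else, mostly with a low value. They report only what shows in the picture. A call takes as long as a camera call. They do not tell look-alikes from the thing itself.
- search_frame(label, picture): "point" ([x, y, z] in m, in world coordinates, good to about 4 mm: the middle of the surface that is visible of it).
- outline_of(label, picture): "region" (480x640 bool, what is visible of it).
- spot_point(label, picture): "point" ([x, y, z] in m, in world coordinates, good to about 4 mm: a listed point, or the origin of a listed thing).
The state is a dict: "time_s": time; "joint_positions": joint angles; "qvel": joint speeds; "tau": joint torques, N m; "position": TCP position; "tcp_rot": TCP orientation; "force": force on the tool from outside, world axes, zero at the start; "moment": the same for the moment, N m; "opening": opening from 0.0 (shut) to 1.0 (fully open); "grasp_force": force on a finger pad.
Only numpy, scipy, OpenCV 4.12 (cv2) and the standard library are available. Lean on these libraries where they do the work, as an engineer would, in place of code of your own. Each camera call takes 0.05 s, during which the arm holds its last target. There are 200 camera calls.

## Working session

There is one attempt and no reset: what is moved stays moved. The work goes in short steps, Python scripts to look and compute and a tool call to move; the robot and the scene stay as the last step left them, time stands still between calls to the robot, and variables do not carry over. Pictures are saved under pics/ and viewed, at most 10 in all, crops included, and the job is handed in when it is done.

Besides the shell and the picture viewer there is one more tool, called after "Request:" as name(argument=value, ...), one argument or row to a line, values as JSON. jog_arm: Moves the arm, as the interface text tells. Its arguments: {"type":"object","properties":{"rows":{"type":"string"}},"required":["rows"]}

```bash
mkdir -p pics
cat > h.py <<'E'
from rig import bot, capture, search_frame, outline_of, spot_point
import numpy as np, cv2
def save(p,n): cv2.imwrite('pics/'+n+'.png', cv2.cvtColor(p['pixels'],cv2.COLOR_RGB2BGR))
def proj(p,X):
    r,_=cv2.Rodrigues(np.array(p['R'])); K=np.array([[p['fx'],0,p['cx']],[0,p['fy'],p['cy']],[0,0,1.]])
    return cv2.projectPoints(np.float64(X).reshape(-1,3),r,np.float64(p['t']),K,np.float64(p['distortion']))[0].reshape(-1,2)
E
python3 - <<'E'
from h import *
s=bot.read_state(); print(s['time_s'],s['position'],np.round(s['tcp_rot'],3).tolist())
for c in ['scene','top']:
    p=capture(c); save(p,c+'1')
    for n in ['machine','tray_front','tray_stop','guard_hinge','guard_edge','padlock','oil','blanks','driver']:
        for r in spot_point(n,p)[:4]: print(c,n,np.round(r['point'],3),round(r['conf'],2),proj(p,r['point']).round()[0])
E
```

```text
0.0 [ 0.22752323 -0.58138843  0.2435785 ] [[0.931, 0.364, -0.0], [0.364, -0.931, 0.002], [0.0, -0.002, -1.0]]
scene tray_front [ 0.43  -0.174  0.023] 0.7 [173. 295.]
scene tray_front [0.507 0.209 0.022] 0.68 [350. 241.]
scene tray_front [0.395 0.433 0.025] 0.66 [391. 184.]
scene guard_hinge [0.735 0.102 0.158] 0.81 [389. 263.]
scene guard_edge [0.69  0.124 0.244] 0.82 [383. 205.]
scene padlock [ 0.464  0.056 -0.002] 0.74 [281. 267.]
scene oil [ 0.611  0.347 -0.004] 0.69 [429. 249.]
scene blanks [ 0.544 -0.067  0.002] 0.68 [252. 312.]
scene driver [ 0.813  0.313 -0.004] 0.93 [492. 305.]
top machine [0.696 0.121 0.002] 0.88 [300. 174.]
top tray_front [ 0.424 -0.175  0.027] 0.91 [440. 297.]
top tray_front [0.505 0.206 0.018] 0.7 [260. 259.]
top tray_front [0.397 0.428 0.03 ] 0.66 [153. 310.]
top tray_stop [0.577 0.176 0.018] 0.59 [274. 226.]
top guard_hinge [0.739 0.098 0.156] 0.57 [308. 131.]
top guard_edge [0.688 0.126 0.244] 0.92 [291. 142.]
top guard_edge [ 0.546 -0.061 -0.004] 0.63 [383. 241.]
top padlock [0.462 0.058 0.   ] 0.59 [329. 280.]
top oil [ 0.613  0.341 -0.003] 0.62 [201. 211.]
top blanks [ 0.546 -0.06  -0.006] 0.86 [382. 241.]
top driver [ 0.813  0.304 -0.001] 0.9 [219. 124.]
```

View pics/scene1.png

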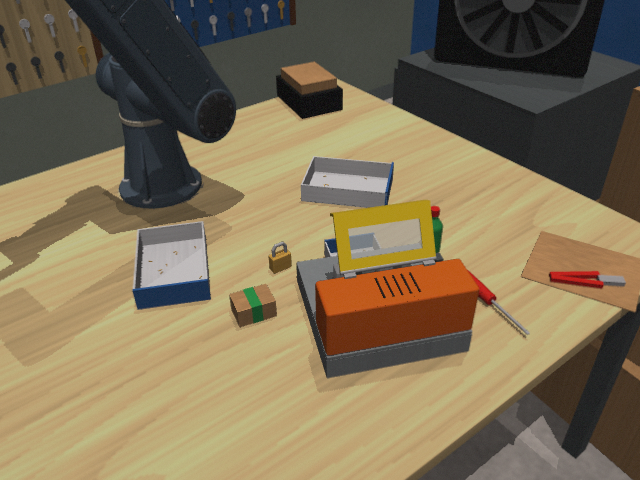

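View pics/top1.png

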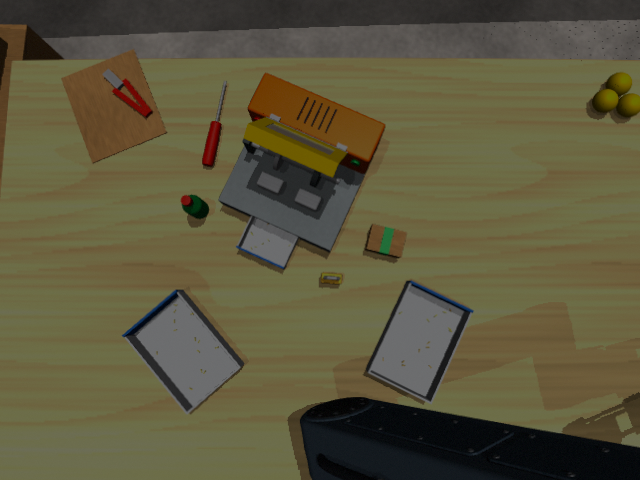

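Candidates for the tray are at top-view pixels (260,259) in the machine slot, (440,297) loose and large, and (153,310) loose and large. I choose (260,259), the smallest, which sits in the slot. I'll check the machine pose with an overlay in a close crop.

```bash
cat >> h.py <<'E'
def M(o,yaw,P):
    P=np.float64(P).reshape(-1,3); c,s=np.cos(yaw),np.sin(yaw)
    return P@np.array([[c,s,0],[-s,c,0],[0,0,1]])+[o[0],o[1],0]
E
python3 - <<'E'
from h import *
T=[];rs=[]
for i in range(3):
  for c in ['top','scene']:
    p=capture(c); 
    if c=='top': pt=p
    for n in ['tray_front','tray_stop','guard_hinge','guard_edge','machine']:
        for r in spot_point(n,p):
            q=np.array(r['point'])
            if r['conf']>.5 and np.hypot(*(q[:2]-[.62,.15]))<.14: T.append((n,q))
d={n:np.mean([q for m,q in T if m==n],0) for n in set(n for n,_ in T)}
for n in d: print(n,d[n].round(4),sum(m==n for m,_ in T))
from scipy.optimize import least_squares
def f(v):
    o,y,tx,a=v[:2],v[2],v[3],v[4]
    mod={'tray_front':[tx,0,.02],'tray_stop':[-.132,0,.02],'guard_hinge':[.04,0,.158],'guard_edge':[.04-.1*np.cos(a),0,.158+.1*np.sin(a)],'machine':[0,0,0]}
    return np.concatenate([M(o,y,mod[n])[0]-d[n] for n in d])
s=least_squares(f,[.698,.12,-.436,-.2,1.]);v=s.x;print(v.round(4),np.degrees(v[2]),s.fun.round(3))
im=cv2.cvtColor(pt['pixels'],cv2.COLOR_RGB2BGR)
A=180;im=cv2.resize(im[70:290,190:410],None,fx=2.7,fy=2.7)
def dr(P,c):
    x=((proj(pt,M(v[:2],v[2],P))-[190,70])*2.7+.85).round().astype(int); cv2.polylines(im,[x.reshape(-1,1,2)],True,c,1)
b=.13
dr([[-b,-b,.052],[-b,b,.052],[b,b,.052],[b,-b,.052]],(255,0,255))
dr([[.045,-b,.15],[.045,b,.15],[b,b,.15],[b,-b,.15]],(255,255,0))
dr([[v[3],-.055,.038],[v[3],.055,.038],[v[3],.055,.0],[v[3],-.055,.0]],(0,0,255))
e=[.04-.1*np.cos(v[4]),.158+.1*np.sin(v[4])]
dr([[.04,-.085,.158],[.04,.085,.158],[e[0],.085,e[1]],[e[0],-.085,e[1]]],(0,255,0))
cv2.imwrite('pics/crop1.png',im)
E
```

```text
machine [0.6937 0.1207 0.0032] 3
guard_hinge [0.735  0.1002 0.1573] 6
tray_stop [0.5748 0.174  0.0189] 3
tray_front [0.5048 0.2077 0.0194] 5
guard_edge [0.6876 0.1243 0.2417] 6
[ 0.6963  0.1191 -0.4319 -0.2109  1.0323] -24.744780597740025 [ 0.003 -0.002 -0.003 -0.002  0.002  0.001  0.002  0.     0.001 -0.
 -0.     0.001 -0.002 -0.001  0.002]
```

View pics/crop1.png

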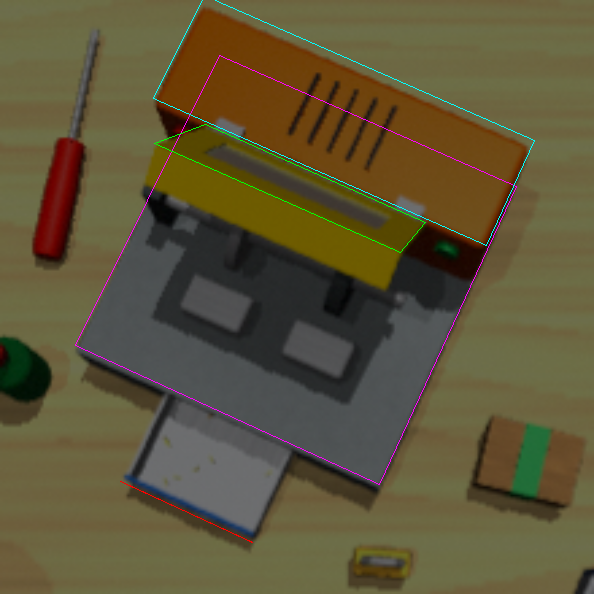

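Picture: top1 crop overlay. The tray's blue front lies on the red line at (190,510), the guard edge on the green line (280,200), the base on the magenta line and the housing top on the cyan line, so the choice and pose (x=0.6965, y=0.119, yaw −24.7°, tray about 79 mm out, guard about 1.03 rad) hold. Moving.

Request:
jog_arm(
  rows="0 0.62 -0.36 -0.04 0 0 0.5; 0 0.62 -0.36 -0.04 0 0 0.5; 0 0.62 -0.36 -0.04 0 0 0.5; 0 0.62 -0.36 -0.04 0 0 0.5; 0 0.62 -0.36 -0.04 0 0 0.5; 0 0.62 -0.36 -0.04 0 0 0.5; 0 0.62 -0.36 -0.04 0 0 0.5; 0 0.62 -0.36 -0.04 0 0 0.5; 0 0.62 -0.36 -0.04 0 0 0.5; 0 0.875 -0.906 -0.04 0 0 1; 0 0.875 -0.906 -0.04 0 0 1; 0 0.875 -0.906 -0.04 0 0 1; 0 0.875 -0.906 -0.04 0 0 1; 0 0.875 -0.906 -0.04 0 0 1; 0 0.875 -0.906 -0.04 0 0 1; 0 0.875 -0.906 -0.04 0 0 1; 0 0.875 -0.906 -0.04 0 0 1; 0 0.875 -0.906 -0.04 0 0 1; 0 0.875 -0.906 -0.04 0 0 1; 0 0.875 -0.906 -0.04 0 0 1",
)

```text
time_s: 4.47
position: [0.4704, -0.0016, 0.2647]
tcp_rot: [[0.916, -0.401, 0.001], [-0.401, -0.916, -0.001], [0.001, 0.0, -1.0]]
force: [0.3, 0.2, -0.3]
opening: 0.005
grasp_force: 0.0
```

```bash
cat >> h.py <<'E'
O=np.array([.6965,.119,0]);YAW=np.radians(-24.7)
Rm=np.array([[np.cos(YAW),-np.sin(YAW),0],[np.sin(YAW),np.cos(YAW),0],[0,0,1]])
Rd=Rm@np.diag([1,-1,-1])
def where(*targets):
    from scipy.spatial.transform import Rotation as Q
    s=bot.read_state();p=np.array(s['position']);R=np.array(s['tcp_rot'])
    print('t',s['time_s'],'mach',(Rm.T@(p-O)).round(4),'F mach',(Rm.T@np.array(s['force'])).round(1),'open',round(s['opening'],2),'q',np.round(s['joint_positions']))
    print('turn',(Q.from_matrix(R.T@Rd).as_rotvec()/(np.pi/4)).round(4))
    for t in targets: print(t,(R.T@(O+Rm@np.array(t)-p)/.5).round(4))
E
python3 -c "
from h import *
where([-.26,0,.26],[-.26,0,.034])"
```

```text
t 4.4667 mach [-0.155  -0.204   0.2647] F mach [ 0.2  0.3 -0.3] open 0.0 q [-14.  17. 102.  -0.  61. 100.]
turn [ 0.0006 -0.001   0.0233]
[-0.26, 0, 0.26] [-0.2024 -0.4118  0.009 ]
[-0.26, 0, 0.034] [-0.2028 -0.412   0.461 ]
```

Request:
jog_arm(
  rows="0 -0.203 -0.412 0.01 0 0 0.023; 0 -0.203 -0.412 0.01 0 0 0.023; 0 -0.203 -0.412 0.01 0 0 0.023; 0 -0.203 -0.412 0.01 0 0 0.023; 0 -0.203 -0.412 0.01 0 0 0.023; 0 -0.203 -0.412 0.01 0 0 0.023; 0 -0.203 -0.412 0.01 0 0 0.023; 0 -0.203 -0.412 0.3 0 0 0.023; 0 -0.203 -0.412 0.3 0 0 0.023; 0 -0.203 -0.412 0.3 0 0 0.023; 0 -0.203 -0.412 0.3 0 0 0.023; 0 -0.203 -0.412 0.4 0 0 0.023; 0 -0.203 -0.412 0.4 0 0 0.023; 0 -0.203 -0.412 0.45 0 0 0.023; 0 -0.203 -0.412 0.46 0 0 0.023; 0 -0.203 -0.412 0.46 0 0 0.023; 0 -0.203 -0.412 0.46 0 0 0.023",
)

```text
time_s: 5.88
position: [0.4608, 0.228, 0.0357]
tcp_rot: [[0.908, -0.419, 0.001], [-0.419, -0.908, 0.0], [0.001, -0.001, -1.0]]
force: [-0.5, -0.4, -0.9]
opening: 0.001
grasp_force: 0.0
```

Run:
```python
from h import *
where([-.22,0,.034],[-.1415,0,.034])
p=capture('top');save(p,'top2')
cv2.imwrite('pics/top2.png',cv2.resize(cv2.imread('pics/top2.png')[120:340,150:450],None,fx=2,fy=2))
```

```text
t 5.8833 mach [-0.2597  0.0005  0.0357] F mach [-0.3 -0.6 -0.9] open 0.0 q [ 14.  42. 106.  -0.  32. 129.]
turn [-0.001  -0.0014 -0.001 ]
[-0.22, 0, 0.034] [0.0795 0.001  0.0035]
[-0.1415, 0, 0.034] [0.2365 0.0009 0.0037]
```

View pics/top2.png

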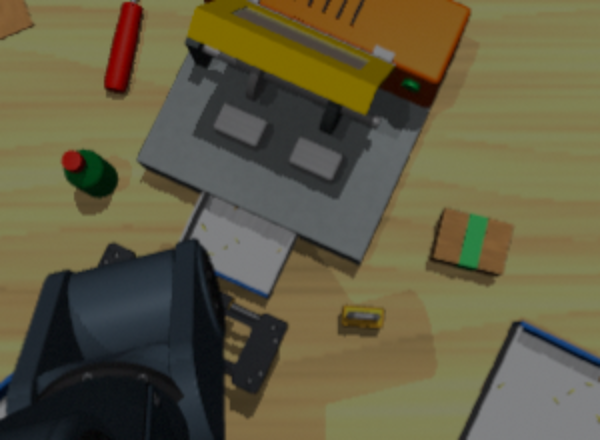

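The gripper body (long, spanning (110,250)–(280,340)) lies along the machine's y behind the tray front (230,280). It is clear of the bottle (90,175) and padlock (362,317). Pushing.

Request:
jog_arm(
  rows="0 0.02 0 0.003 0 0 0; 0 0.04 0.001 0.003 0 0 0; 0 0.055 0.001 0.003 0 0 0; 0 0.065 0.001 0.003 0 0 0; 0 0.075 0.001 0.003 0 0 0; 0 0.085 0.001 0.003 0 0 0; 0 0.095 0.001 0.003 0 0 0; 0 0.105 0.001 0.003 0 0 0; 0 0.115 0.001 0.003 0 0 0; 0 0.125 0.001 0.003 0 0 0; 0 0.135 0.001 0.003 0 0 0; 0 0.145 0.001 0.003 0 0 0; 0 0.155 0.001 0.003 0 0 0; 0 0.165 0.001 0.003 0 0 0; 0 0.175 0.001 0.003 0 0 0; 0 0.185 0.001 0.003 0 0 0; 0 0.195 0.001 0.003 0 0 0; 0 0.205 0.001 0.003 0 0 0; 0 0.212 0.001 0.003 0 0 0; 0 0.216 0.001 0.003 0 0 0",
)

```text
time_s: 7.6
position: [0.5584, 0.1828, 0.0331]
tcp_rot: [[0.909, -0.418, 0.001], [-0.418, -0.909, 0.0], [0.001, -0.0, -1.0]]
force: [-1.5, 0.8, -0.1]
opening: 0.004
grasp_force: 0.9
```

```bash
python3 -c "
from h import *
where([-.1415,0,.034])"
```

```text
t 7.6 mach [-0.1521  0.0002  0.0331] F mach [-1.7  0.1 -0.1] open 0.0 q [  7.  45.  95.  -0.  40. 122.]
turn [-0.0004 -0.0007  0.0001]
[-0.1415, 0, 0.034] [ 0.0211  0.0005 -0.0019]
```

Request:
jog_arm(
  rows="0 0.003 0 0 0 0 0; 0 0.006 0 0 0 0 0; 0 0.009 0 0 0 0 0; 0 0.012 0 0 0 0 0; 0 0.014 0 0 0 0 0; 0 0.016 0 0 0 0 0; 0 0.017 0 0 0 0 0; 0 0.018 0 0 0 0 0; 0 0.018 0 0 0 0 0",
)

```text
time_s: 8.35
position: [0.5618, 0.1806, 0.0331]
tcp_rot: [[0.909, -0.418, -0.008], [-0.418, -0.909, 0.001], [-0.008, 0.002, -1.0]]
force: [-7.7, 4.6, 5.6]
opening: 0.002
grasp_force: 4.7
```

Request:
jog_arm(
  rows="0 0.001 0 0 0 0 0; 0 0.002 0 0 0 0 0; 0 0.003 0 0 0 0 0; 0 0.003 0 0 0 0 0",
)

```text
time_s: 8.68
position: [0.5618, 0.1805, 0.0331]
tcp_rot: [[0.908, -0.418, -0.011], [-0.418, -0.909, 0.002], [-0.01, 0.003, -1.0]]
force: [-10.4, 8.2, 7.5]
opening: 0.003
grasp_force: 6.1
```

Request:
jog_arm(
  rows="0 0.001 0 0 0 0 0; 0 0.002 0 0 0 0 0; 0 0.003 0 0 0 0 0; 0 0.003 0 0 0 0 0",
)

```text
time_s: 9.02
position: [0.5619, 0.1804, 0.0331]
tcp_rot: [[0.908, -0.418, -0.013], [-0.418, -0.908, 0.002], [-0.013, 0.004, -1.0]]
force: [-12.8, 8.7, 9.5]
opening: 0.005
grasp_force: 7.5
```

Run:
```python
from h import *
where([-.1415,0,.034])
ims=[]
for c,b in [('top',(120,340,150,450)),('scene',(150,370,200,500))]:
    p=capture(c);im=cv2.cvtColor(p['pixels'],cv2.COLOR_RGB2BGR)
    ims.append(cv2.resize(im[b[0]:b[1],b[2]:b[3]],(400,293)))
    for n in ['tray_front','tray_stop']:
        for r in spot_point(n,p): print(c,n,(Rm.T@(np.array(r['point'])-O)).round(4),round(r['conf'],2))
pw=capture('wrist');ims.append(cv2.resize(cv2.cvtColor(pw['pixels'],cv2.COLOR_RGB2BGR),(400,300)))
cv2.imwrite('pics/m3.png',np.vstack([np.hstack(ims[:2]),np.hstack([ims[2],0*ims[2]])]))
```

```text
t 9.0167 mach [-0.148  -0.0004  0.0331] F mach [-15.3   2.5   9.5] open 0.01 q [  7.  45.  95.   0.  41. 121.]
turn [ 0.0045  0.0166 -0.0002]
[-0.1415, 0, 0.034] [ 0.0129 -0.0009 -0.002 ]
top tray_front [-0.1232 -0.3805  0.0273] 0.89
scene tray_front [-0.1218 -0.3753  0.025 ] 0.94
scene tray_front [-0.4049  0.1609  0.0264] 0.82
```

View pics/m3.png

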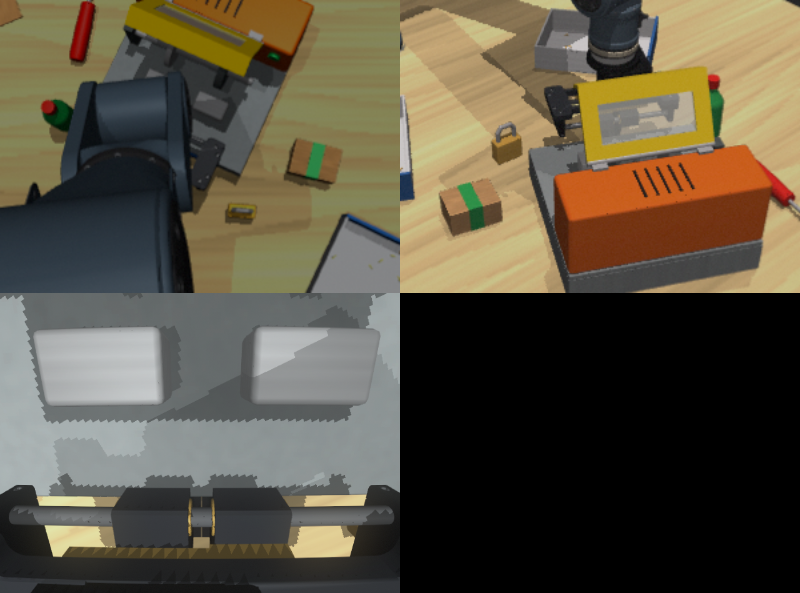

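Picture: the finger carriages, thicker than the pads, reach the base's front edge (wrist view, y≈490). With the upward force, this says the base is carrying the load and the tray is probably about 6 mm short. I'll back off, raise the tips a little, tilt them forward 15°, and push on.

Request:
jog_arm(
  rows="0 -0.03 0 0 0 0 0; 0 -0.072 0 0 0 0 0; 0 -0.072 0 -0.01 0 0.1 0; 0 -0.072 0 -0.022 0 0.2 0; 0 -0.072 0 -0.022 0 0.333 0; 0 -0.072 0 -0.022 0 0.333 0; 0 -0.072 0 -0.022 0 0.333 0; 0 -0.072 0 -0.022 0 0.333 0",
)

```text
time_s: 10.03
position: [0.5365, 0.1935, 0.0444]
tcp_rot: [[0.878, -0.416, 0.236], [-0.402, -0.909, -0.107], [0.259, -0.001, -0.966]]
force: [1.2, -0.4, -0.2]
opening: 0.004
grasp_force: 0.0
```

```bash
python3 -c "
from h import *
where([-.154,0,.045],[-.147,0,.045])
w=capture('wrist');save(w,'w4')
p=capture('top')
for r in spot_point('tray_front',p): print((Rm.T@(np.array(r['point'])-O)).round(4),r['conf'])"
```

```text
t 10.0333 mach [-0.1765  0.0009  0.0444] F mach [ 1.2  0.1 -0.2] open 0.0 q [ 13.  42. 105. -25.  22. 150.]
turn [-0.0015 -0.3339  0.0019]
[-0.154, 0, 0.045] [0.0437 0.0018 0.0105]
[-0.147, 0, 0.045] [0.0573 0.0018 0.0141]
[-0.1241 -0.3806  0.0264] 0.69
[-0.4027  0.153   0.0295] 0.55
[-0.1398 -0.0004  0.0207] 0.53
[-0.1664  0.1703 -0.0015] 0.53
```

View pics/w4.png

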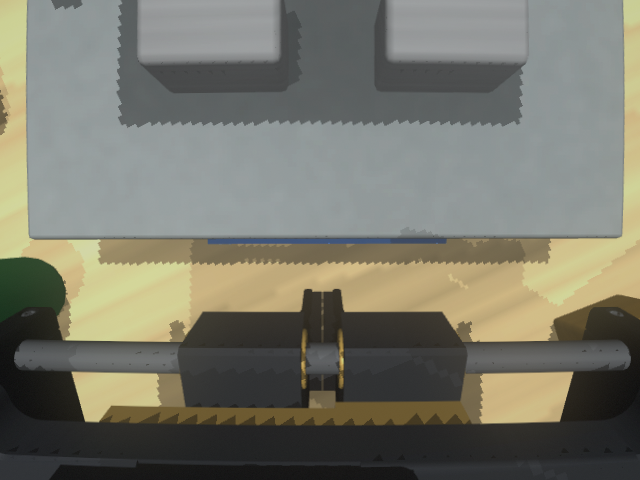

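Picture: the blue tray front still shows a few mm beyond the base edge at (327,241), so the carriage was the blocker. Pushing on with the tilted fingertips.

Request:
jog_arm(
  rows="0 0.015 0.001 0.004 0 0 0; 0 0.03 0.002 0.007 0 0 0; 0 0.038 0.002 0.009 0 0 0; 0 0.044 0.002 0.0105 0 0 0; 0 0.046 0.002 0.011 0 0 0; 0 0.048 0.002 0.0115 0 0 0; 0 0.05 0.002 0.012 0 0 0; 0 0.052 0.002 0.0125 0 0 0; 0 0.054 0.002 0.013 0 0 0; 0 0.056 0.002 0.0135 0 0 0; 0 0.056 0.002 0.0135 0 0 0",
)

```text
time_s: 11.1
position: [0.5575, 0.1818, 0.0446]
tcp_rot: [[0.879, -0.417, 0.23], [-0.403, -0.909, -0.107], [0.254, 0.002, -0.967]]
force: [-10.6, 10.8, 8.3]
opening: 0.008
grasp_force: 6.7
```

Request:
jog_arm(
  rows="0 0.001 0 0 0 0 0; 0 0.003 0 0.001 0 0 0; 0 0.004 0 0.001 0 0 0; 0 0.004 0 0.001 0 0 0",
)

```text
time_s: 11.43
position: [0.5576, 0.1816, 0.0444]
tcp_rot: [[0.88, -0.417, 0.227], [-0.403, -0.909, -0.107], [0.251, 0.003, -0.968]]
force: [-13.2, 13.8, 10.6]
opening: 0.01
grasp_force: 9.2
```

Request:
jog_arm(
  rows="0 0.001 0 0 0 0 0; 0 0.003 0 0.001 0 0 0; 0 0.004 0 0.001 0 0 0; 0 0.004 0 0.001 0 0 0",
)

```text
time_s: 11.77
position: [0.5578, 0.1814, 0.0444]
tcp_rot: [[0.88, -0.417, 0.225], [-0.403, -0.909, -0.107], [0.249, 0.003, -0.968]]
force: [-18.5, 18.2, 13.9]
opening: 0.007
grasp_force: 11.9
```

```bash
python3 -c "
from h import *
where([-.145,0,.045])"
```

```text
t 11.7667 mach [-0.1521 -0.0012  0.0444] F mach [-24.4   8.9  13.9] open 0.01 q [ 11.  43. 103. -21.  24. 145.]
turn [ 0.0038 -0.3207  0.0012]
[-0.145, 0, 0.045] [ 0.0141 -0.0025  0.0024]
```

Request:
jog_arm(
  rows="0 -0.03 0 -0.008 0 0 0; 0 -0.065 0 -0.017 0 0 0; 0 -0.065 0 -0.017 0 0 0; 0 -0.065 0 -0.017 0 0 0",
)

```text
time_s: 12.1
position: [0.5344, 0.1928, 0.0446]
tcp_rot: [[0.879, -0.416, 0.235], [-0.402, -0.909, -0.108], [0.258, 0.001, -0.966]]
force: [1.3, -0.0, -0.5]
opening: 0.005
grasp_force: 0.0
```

```bash
cat >> h.py <<'E'
def ray(p,s,px,z):
    K=np.array([[p['fx'],0,p['cx']],[0,p['fy'],p['cy']],[0,0,1.]])
    n=cv2.undistortPoints(np.float64([[px]]),K,np.float64(p['distortion']))[0,0]
    m=np.array(p['mount']);R=np.array(s['tcp_rot'])
    d=Rm.T@R@m[:3,:3]@[n[0],n[1],1]; c=Rm.T@(R@m[:3,3]+np.array(s['position'])-O)
    return (c+d*(z-c[2])/d[2]).round(4)
E
python3 - <<'E'
from h import *
where()
s=bot.read_state();w=capture('wrist');save(w,'w5')
cv2.imwrite('pics/w5.png',cv2.resize(cv2.imread('pics/w5.png')[170:320,120:520],None,fx=2,fy=3,interpolation=cv2.INTER_NEAREST))
g=w['pixels'].astype(int)
for u in [120,240,300,350,420,540]:
    print(u,[tuple(g[v,u]) for v in range(228,256,2)])
np.savez('w5.npz',px=w['pixels'])
for v in range(230,256,3): print(v,'z.052',ray(w,s,[320,v],.052),'z.038',ray(w,s,[320,v],.038))
E
```

```text
t 12.1 mach [-0.1781 -0.0007  0.0446] F mach [ 1.2  0.5 -0.5] open 0.01 q [ 13.  42. 106. -25.  22. 150.]
turn [ 0.0004 -0.3326  0.003 ]
120 [(np.int64(151), np.int64(157), np.int64(157)), (np.int64(148), np.int64(154), np.int64(153)), (np.int64(121), np.int64(126), np.int64(124)), (np.int64(100), np.int64(100), np.int64(90)), (np.int64(162), np.int64(145), np.int64(106)), (np.int64(159), np.int64(142), np.int64(105)), (np.int64(155), np.int64(139), np.int64(102)), (np.int64(153), np.int64(137), np.int64(101)), (np.int64(152), np.int64(137), np.int64(101)), (np.int64(152), np.int64(137), np.int64(101)), (np.int64(151), np.int64(136), np.int64(100)), (np.int64(151), np.int64(136), np.int64(100)), (np.int64(151), np.int64(135), np.int64(98)), (np.int64(149), np.int64(134), np.int64(98))]
240 [(np.int64(151), np.int64(157), np.int64(156)), (np.int64(144), np.int64(150), np.int64(150)), (np.int64(122), np.int64(127), np.int64(126)), (np.int64(77), np.int64(83), np.int64(91)), (np.int64(65), np.int64(85), np.int64(119)), (np.int64(66), np.int64(85), np.int64(119)), (np.int64(130), np.int6
[... 2850 characters left out ...]
.int64(141), np.int64(126), np.int64(94)), (np.int64(140), np.int64(126), np.int64(93))]
230 z.052 [-0.1328 -0.0007  0.052 ] z.038 [-0.1327 -0.0006  0.038 ]
233 z.052 [-0.134  -0.0007  0.052 ] z.038 [-0.1341 -0.0006  0.038 ]
236 z.052 [-0.1353 -0.0007  0.052 ] z.038 [-0.1354 -0.0006  0.038 ]
239 z.052 [-0.1365 -0.0007  0.052 ] z.038 [-0.1368 -0.0006  0.038 ]
242 z.052 [-0.1378 -0.0007  0.052 ] z.038 [-0.1382 -0.0006  0.038 ]
245 z.052 [-0.1391 -0.0007  0.052 ] z.038 [-0.1396 -0.0006  0.038 ]
248 z.052 [-0.1403 -0.0007  0.052 ] z.038 [-0.141  -0.0006  0.038 ]
251 z.052 [-0.1416 -0.0007  0.052 ] z.038 [-0.1423 -0.0006  0.038 ]
254 z.052 [-0.1429 -0.0007  0.052 ] z.038 [-0.1437 -0.0006  0.038 ]
```

View pics/w5.png

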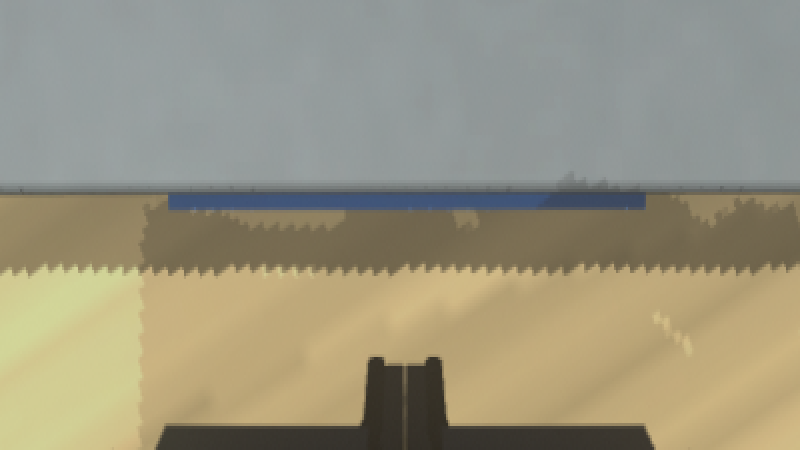

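The tray front stands about 2–2.5 mm ahead of the base edge (blue strip, rows 234–239.7) and stopped firm at the same place under both the 15 N and 24 N pushes, so it is home. The machine frame is about 3 mm nearer than I had fitted. Raising for the guard.

Request:
jog_arm(
  rows="0 0.02 0 -0.08 0 0 0; 0 0.04 0 -0.16 0 0 0; 0 0.06 0 -0.24 0 0 0; 0 0.1 0 -0.37 0 -0.1 0; 0 0.142 0 -0.53 0 -0.2 0; 0 0.142 0 -0.53 0 -0.333 0; 0 0.142 0 -0.53 0 -0.333 0; 0 0.142 0 -0.53 0 -0.333 0; 0 0.142 0 -0.53 0 -0.333 0; 0 0.142 0 -0.53 0 -0.333 0; 0 0.142 0 -0.53 0 -0.333 0; 0 0.142 0 -0.53 0 -0.333 0",
)

```text
time_s: 13.15
position: [0.5339, 0.1922, 0.3171]
tcp_rot: [[0.909, -0.417, -0.004], [-0.417, -0.909, -0.001], [-0.003, 0.002, -1.0]]
force: [-0.8, 0.2, 0.1]
opening: 0.004
grasp_force: 0.0
```

```bash
sed -i 's/^O=.*;YAW/O=np.array([.6938,.1203,0]);YAW/' h.py
python3 - <<'E'
from h import *
# finger front (-x side) contact corner: TCP x = xf+.0095, TCP z = zc+.022
r=.085
P=[[.04-r*np.cos(a)+.0095,0,.158+r*np.sin(a)+.022] for a in [1.1,1.0,.9,.8,.7,.6,.5,.4,.3,.2,.1,0]]
where([.035,0,.32],[.035,0,.29],*P)
for c in ['scene','top']:
    p=capture(c)
    for n in ['tray_front','guard_edge','guard_hinge']:
        for q in spot_point(n,p)[:3]: print(c,n,(Rm.T@(np.array(q['point'])-O)).round(4),round(q['conf'],2))
E
```

```text
t 13.15 mach [-0.1753 -0.0015  0.3171] F mach [-0.8 -0.1  0.1] open 0.0 q [  9.  21.  85.  -0.  74. 123.]
turn [0.0028 0.0042 0.0007]
[0.035, 0, 0.32] [ 0.4207 -0.0027 -0.0072]
[0.035, 0, 0.29] [ 0.4209 -0.0028  0.0528]
[np.float64(0.010944329678825927), 0, np.float64(0.25575262560522205)] [ 0.373  -0.003   0.1215]
[np.float64(0.0035743040012081156), 0, np.float64(0.25152503370867124)] [ 0.3583 -0.003   0.13  ]
[np.float64(-0.0033368473030064797), 0, np.float64(0.24658278731833608)] [ 0.3445 -0.0031  0.1399]
[np.float64(-0.009720070294509062), 0, np.float64(0.24097526772645944)] [ 0.3317 -0.0031  0.1512]
[np.float64(-0.015511585919181533), 0, np.float64(0.23475850341520374)] [ 0.3202 -0.0031  0.1636]
[np.float64(-0.020653527267322655), 0, np.float64(0.227994610238578)] [ 0.31   -0.0032  0.1772]
[np.float64(-0.02509451776068168), 0, np.float64(0.22075117078135725)] [ 0.3011 -0.0032  0.1917]
[np.float64(-0.028790184490245244), 0, np.float64(0.2131005590962353)] [ 0.2938 -0.0032  0.207 ]
[np.float64(-0.03170360157567652), 0, np.float64(0.20511921756621385)] [ 0.288  -0.0033  0.223 ]
[np.float64(-0.03380565911650554), 0, np.float64(0.1968868931175802)] [ 0.2839 -0.0033  0.2395]
[np.float64(-0.0350753540486322), 0, np.float64(0.1884858404149804)] [ 0.2814 -0.0034  0.2563]
[np.float64(-0.035500000000000004), 0, np.float64(0.18)] [ 0.2806 -0.0034  0.2733]
scene tray_front [-0.1184 -0.3779  0.0254] 0.68
scene tray_front [-0.4037  0.1607  0.0255] 0.56
scene guard_edge [-0.0025  0.004   0.2421] 0.83
scene guard_hinge [ 0.0436 -0.0003  0.1587] 0.96
top tray_front [-0.1238 -0.3824  0.0292] 0.73
top tray_front [-0.4002  0.1534  0.0294] 0.51
top tray_front [-0.1378 -0.0041  0.0155] 0.41
top guard_edge [-0.0112  0.002   0.2411] 0.81
top guard_edge [-0.0595 -0.2282 -0.0037] 0.49
top guard_hinge [ 4.870e-02 -1.000e-04  1.572e-01] 0.71
```

Request:
jog_arm(
  rows="0 0.42 -0.003 -0.007 0 0 0; 0 0.42 -0.003 -0.007 0 0 0; 0 0.42 -0.003 -0.007 0 0 0; 0 0.42 -0.003 -0.007 0 0 0; 0 0.42 -0.003 -0.007 0 0 0; 0 0.42 -0.003 -0.007 0 0 0; 0 0.42 -0.003 -0.007 0 0 0; 0 0.42 -0.003 0.05 0 0 0; 0 0.415 -0.003 0.1 0 0 0; 0 0.415 -0.003 0.12 0 0 0; 0 0.415 -0.003 0.12 0 0 0",
)

```text
time_s: 14.47
position: [0.7209, 0.1081, 0.2556]
tcp_rot: [[0.909, -0.416, -0.008], [-0.416, -0.909, 0.0], [-0.007, 0.003, -1.0]]
force: [-0.8, 0.9, -1.0]
opening: 0.006
grasp_force: 0.0
```

Run:
```python
from h import *
r=.085
where(*[[round(.04-r*np.cos(a)+.0095,4),0,round(.158+r*np.sin(a)+.022,4)] for a in [1.1,1.0,.9,.8,.7,.6,.5,.4,.3,.2,.1,0]])
```

```text
t 14.4667 mach [0.0297 0.0003 0.2556] F mach [-1.1  0.5 -1. ] open 0.01 q [ -0.  38.  64.   0.  78. 114.]
turn [0.0041 0.0095 0.0019]
[np.float64(0.0109), 0, np.float64(0.2558)] [-0.0377  0.0005 -0.0002]
[np.float64(0.0036), 0, np.float64(0.2515)] [-0.0522  0.0004  0.0086]
[np.float64(-0.0033), 0, np.float64(0.2466)] [-0.0659  0.0004  0.0185]
[np.float64(-0.0097), 0, np.float64(0.241)] [-0.0786  0.0003  0.0298]
[np.float64(-0.0155), 0, np.float64(0.2348)] [-0.0901  0.0002  0.0422]
[np.float64(-0.0207), 0, np.float64(0.228)] [-0.1004  0.0002  0.0559]
[np.float64(-0.0251), 0, np.float64(0.2208)] [-1.091e-01  1.000e-04  7.040e-02]
[np.float64(-0.0288), 0, np.float64(0.2131)] [-1.164e-01  1.000e-04  8.580e-02]
[np.float64(-0.0317), 0, np.float64(0.2051)] [-0.1221 -0.      0.1019]
[np.float64(-0.0338), 0, np.float64(0.1969)] [-1.262e-01 -1.000e-04  1.183e-01]
[np.float64(-0.0351), 0, np.float64(0.1885)] [-1.287e-01 -1.000e-04  1.351e-01]
[np.float64(-0.0355), 0, np.float64(0.18)] [-0.1293 -0.0002  0.1521]
```

Request:
jog_arm(
  rows="0 -0.02 0 0 0 0 0; 0 -0.037 0 0 0 0 0; 0 -0.045 0 0.004 0 0 0; 0 -0.052 0 0.009 0 0 0; 0 -0.059 0 0.014 0 0 0; 0 -0.066 0 0.019 0 0 0; 0 -0.073 0 0.024 0 0 0; 0 -0.079 0 0.03 0 0 0; 0 -0.084 0 0.036 0 0 0; 0 -0.09 0 0.042 0 0 0; 0 -0.095 0 0.049 0 0 0; 0 -0.1 0 0.056 0 0 0; 0 -0.105 0 0.063 0 0 0; 0 -0.109 0 0.07 0 0 0; 0 -0.113 0 0.078 0 0 0; 0 -0.116 0 0.086 0 0 0; 0 -0.119 0 0.094 0 0 0; 0 -0.122 0 0.102 0 0 0; 0 -0.124 0 0.11 0 0 0; 0 -0.126 0 0.118 0 0 0",
)

```text
time_s: 16.13
position: [0.6666, 0.1335, 0.1995]
tcp_rot: [[0.909, -0.418, -0.0], [-0.418, -0.909, 0.0], [-0.0, 0.0, -1.0]]
force: [-1.3, -0.9, 1.2]
opening: 0.002
grasp_force: 0.7
```

Run:
```python
from h import *
where([-.0355,0,.18])
p=capture('scene');save(p,'s6')
cv2.imwrite('pics/s6.png',cv2.resize(cv2.imread('pics/s6.png')[130:390,210:530],None,fx=1.8,fy=1.8))
for n in ['guard_edge','guard_hinge']:
  for q in spot_point(n,p)[:3]: print(n,(Rm.T@(np.array(q['point'])-O)).round(4),round(q['conf'],2))
```

```text
t 16.1333 mach [-0.0303  0.0007  0.1995] F mach [-0.7 -1.4  1.2] open 0.0 q [  2.  37.  76.   0.  67. 117.]
turn [0.0002 0.0005 0.0005]
[-0.0355, 0, 0.18] [-0.0105  0.0013  0.039 ]
guard_edge [-0.0549  0.0024  0.1799] 0.73
guard_hinge [0.0401 0.0011 0.162 ] 0.89
```

View pics/s6.png

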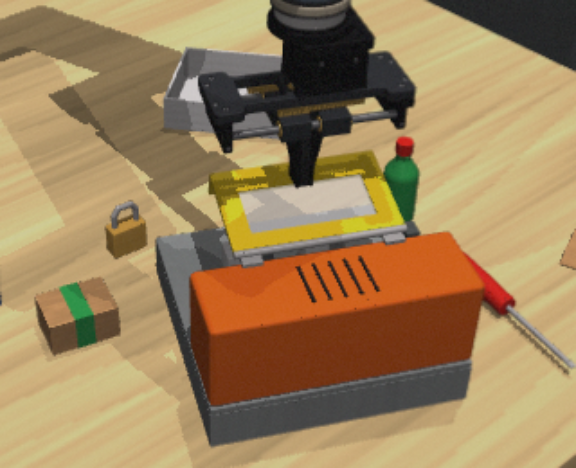

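The guard is nearly shut (about 0.2 rad), with the fingertips on its far frame at (305,183). Pushing on down.

Request:
jog_arm(
  rows="0 -0.005 0 0.01 0 0 0; 0 -0.007 0 0.018 0 0 0; 0 -0.009 0 0.026 0 0 0; 0 -0.01 0 0.032 0 0 0; 0 -0.01 0 0.036 0 0 0; 0 -0.01 0 0.039 0 0 0; 0 -0.01 0 0.041 0 0 0; 0 -0.01 0 0.041 0 0 0",
)

```text
time_s: 16.95
position: [0.662, 0.1357, 0.1804]
tcp_rot: [[0.909, -0.417, -0.001], [-0.417, -0.909, 0.0], [-0.001, 0.0, -1.0]]
force: [-0.6, 0.4, 6.3]
opening: 0.005
grasp_force: 2.7
```

Request:
jog_arm(
  rows="0 0 0 0.002 0 0 0; 0 0 0 0.004 0 0 0; 0 0 0 0.005 0 0 0; 0 0 0 0.005 0 0 0",
)

```text
time_s: 17.28
position: [0.662, 0.1357, 0.1803]
tcp_rot: [[0.909, -0.417, 0.0], [-0.417, -0.909, -0.0], [0.0, -0.0, -1.0]]
force: [-4.5, -0.6, 13.9]
opening: 0.007
grasp_force: 7.2
```

The guard is firm against its stop, with the tips at 158 mm. Lifting clear and checking.

Request:
jog_arm(
  rows="0 0 0 -0.02 0 0 0; 0 0 0 -0.08 0 0 0; 0 0 0 -0.16 0 0 0; 0 0 0 -0.25 0 0 0; 0 -0.1 0 -0.32 0 0 0; 0 -0.3 0 -0.32 0 0 0; 0 -0.5 0 -0.32 0 0 0; 0 -0.5 0 -0.32 0 0 0; 0 -0.5 0 -0.32 0 0 0; 0 -0.5 0 -0.32 0 0 0; 0 -0.5 0 -0.32 0 0 0; 0 -0.5 0 -0.32 0 0 0",
)

```text
time_s: 18.28
position: [0.4319, 0.241, 0.3374]
tcp_rot: [[0.91, -0.414, -0.001], [-0.414, -0.91, 0.0], [-0.001, 0.0, -1.0]]
force: [0.7, 0.1, -0.3]
opening: 0.009
grasp_force: 0.0
```

Run:
```python
from h import *
where()
ims=[]
for c,b in [('top',(60,330,130,490)),('scene',(130,400,200,560))]:
    p=capture(c);im=cv2.cvtColor(p['pixels'],cv2.COLOR_RGB2BGR)
    ims.append(cv2.resize(im[b[0]:b[1],b[2]:b[3]],(400,300)))
    for n in ['tray_front','guard_edge','guard_hinge']:
        for q in spot_point(n,p)[:3]: print(c,n,(Rm.T@(np.array(q['point'])-O)).round(4),round(q['conf'],2))
    for n in ['padlock','oil','blanks','driver']:
        for q in spot_point(n,p)[:1]: print(c,n,np.round(q['point'],3))
s=bot.read_state();w=capture('wrist');ims.append(cv2.resize(cv2.cvtColor(w['pixels'],cv2.COLOR_RGB2BGR),(400,300)))
cv2.imwrite('pics/m7.png',np.vstack([np.hstack(ims[:2]),np.hstack([ims[2],0*ims[2]])]))
```

```text
t 18.2833 mach [-2.884e-01  2.000e-04  3.374e-01] F mach [ 0.6  0.4 -0.3] open 0.01 q [ 16.  14.  93.   0.  73. 131.]
turn [0.0006 0.0015 0.0051]
top tray_front [-0.1249 -0.3782  0.03  ] 0.6
top tray_front [-0.1375 -0.003   0.0194] 0.57
top guard_edge [-0.0624  0.0016  0.1577] 0.93
top guard_edge [-0.1847 -0.1554  0.0006] 0.45
top guard_hinge [ 0.0475 -0.0008  0.1612] 0.7
top padlock [0.462 0.06  0.   ]
top oil [ 0.618  0.343 -0.001]
top blanks [ 0.546 -0.061 -0.002]
top driver [ 0.81   0.305 -0.005]
scene tray_front [-0.1168 -0.3782  0.0276] 0.79
scene tray_front [-0.4028  0.1578  0.0253] 0.57
scene guard_edge [-0.0568  0.0037  0.159 ] 0.69
scene guard_hinge [ 0.039  -0.0018  0.1619] 0.85
scene padlock [ 0.466  0.054 -0.003]
scene oil [ 0.612  0.344 -0.001]
scene blanks [ 0.543 -0.066  0.004]
scene driver [0.809 0.311 0.001]
```

View pics/m7.png

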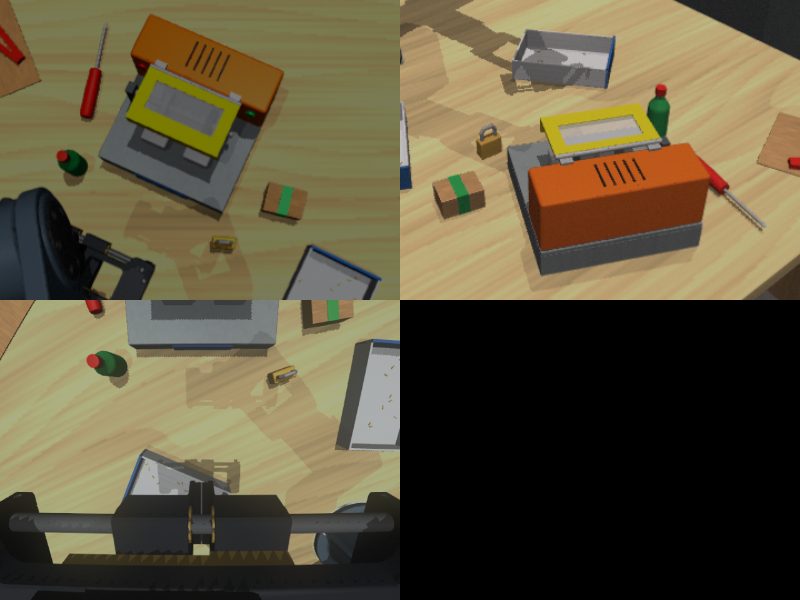

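Tray strip sits against the base edge (wrist view (203,347)), guard lies level over the wheels (top view (185,110), edge at 158 mm), and the bystanders are at their first positions. Handing in.

```bash
python3 -c "
from h import *
print(bot.hand_in())"
```

```text
the job is handed in; nothing more can be done
None
```

I pushed the tray in until it stopped firmly, its front about 2–2.5 mm ahead of the base, then pushed the guard down level onto its stop; the padlock, bottle, carton and screwdriver measured where they started, and the job is handed in (the hand-in gave no verdict).

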